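Release the snap tab and take the cover off the battery box

ROBOT

A 6-joint arm with a two-finger parallel gripper is mounted at the origin on the work surface; the furniture and walls round the work are solid. World frame = base frame: x ahead of the robot, y to its left, z up, the work surface at z = 0. Lengths are in m, angles in rad, forces in N, time in s.
With the tool pointing down it reaches from about 0.35 to 0.725 m from the base axis. Payload 6 kg.
Tool frame: the origin (TCP) lies on the centre line of the jaws, within the pads' length; the fingertips stand ahead of it and the grasp point (between the pads) lies 3 mm ahead of it (r.tips_ahead is the z of the fingertips in the tool frame, in m); z points along the fingers, y is the direction in which the jaws open and shut (so a half turn about z gives the same grasp; the last joint's range is limited). The gripper opens to 85 mm and grips with 20 to 120 N. Pads are 22 mm wide; open, the fingers measure 114 mm over their backs; the gripper's body (76 mm by 85 mm) begins 54 mm behind the grasp point. The pads swing forward as they close: fully open they stand 13 mm farther back than shut.
Start: joints at [-1.007, 0.04, 0.085, 0, -1.615, -0.334], TCP at [0.137, -0.584, 0.253] pointing down, gripper open.
Joint ranges: [-2.56, 2.56], [-1.29, 2.01], [-1.08, 1.49], [-3.29, 1.98], [-2.81, -0.18], [-2.99, 2.99]. Speed limits (rad/s): [2.57, 2.57, 3.01, 3.14, 3.14, 3.14].

INTERFACE

Orientations are given as [roll, pitch, yaw] about the fixed x, y, z axes, in that order (R = Rz(yaw) Ry(pitch) Rx(roll)).
In Python, from rig import sense, viewer, r, spotter gives the robot as it stands.
- The arm moves only by the shell command python3 -m jog 'ROWS' [FORCE]. ROWS is JSON, a list of rows, each a list of 3 entries, a list of its own where there are three numbers: the turn, a rotation vector about the tool's x, y, z in rad, then the shift along the tool's x, y, z in mm, then the opening, from 0 (shut) to 1 (fully open). A call has exactly 8 rows; each row shifts and turns the pose as measured when the row begins, along the tool's axes as they then stand; what a row does not reach is not made up. A row lasts 1/10 s, in which the tool goes at most 50 mm and 8.59 degrees, less where a joint would pass 70% of its speed; a pose out of reach is approached as far as the arm can. A call is refused whole if a number of a shift passes 50 or a number of a turn 0.15, either way. A call with a gripper value outside its range is refused whole. The fingers move at their own pace and stop on an object; FORCE is the grip in N (left out, the last holds). Time passes only in rows, so rows that do not move let the fingers close, or fill a call up. It gives the time, the measured TCP pose, the force and the opening at its end, in the units of the state.
- sense(): the state, without advancing time (a new reading comes with each control period).
- viewer.grab_frame(name): name is "side" or "top"; returns (picture, depth): 400x640x3 uint8, red, green, blue; 400x640 float32, m along the optical axis (not along the pixel's ray), 0 where there is no reading.
- viewer.get_calibration(name): a dict with "K" (3x3 intrinsics, pixels), "pose" (4x4, takes a point from camera to world coordinates). Camera axes: x right, y up, looking along -z (the intrinsics and any distortion apply to the point x, -y, -z); pixel columns grow to the right and rows downward; lengths in m; the calibration is good to about 2 mm. A picture is of the moment at which its call begins. get_calibration takes no time and is no camera call.
- r.sign_off(): hands the job in, once; it reports no verdict.
Trained networks look in the newest picture that a camera, given by its name, has taken for a name from the list of things; names that differ only in an ending like _2 or _b are one class to them, and where a whole thing is asked for, a point or a joint stands for the part that bears it (a point fixed in the world has none). Each returns a list of dicts, best first, with "conf" (0 to 1); they miss things now and then, are a little off and sometimes report something else, mostly with a low value. They report only what shows in the picture. A call takes as long as a camera call.
- spotter.cut_out(camera, query): "pixels" (400x640 bool, what is visible of it) and "extent" ([left, top, width, height] in pixels, round what is visible of it).
- spotter.tip_of(camera, query): "centre" ([column, row] in pixels: a listed point, or the origin of a listed thing).
The state is a dict: "t": time; "q": joint angles; "joint_vel": joint speeds; "joint_efforts": joint torques, N m; "tool_pos": TCP position; "eef_rot": TCP orientation; "ft_force": force on the tool from outside, world axes, zero at the start; "moment": the same for the moment, N m; "width": opening from 0.0 (shut) to 1.0 (fully open).
Only numpy, scipy, OpenCV 4.12 (cv2) and the standard library are available. Lean on these libraries where they do the work, as an engineer would, in place of code of your own. Each camera call takes 0.05 s, during which the arm holds its last target.

TASK

The cell in the black battery box on the bench has to be changed, so take the box's grey cover off. Push the snap tab at the cover's front end inward, only as hard as it takes to free its hook (its plastic breaks if it is forced), and while it is pushed in lift that end of the cover until the hook is out of the box; then draw the cover towards its tab end to bring its two rear lugs out from under the box's edge, and lay it right way up, flat on the bare table beside the box. Do not wrench the cover against the box, and leave the cell in its cradle and the things standing round about where they are.

Things in the scene. Friction and masses are not known exactly. Their poses are not given: they have to be found in the camera images.
- battery_box: Black battery box screwed to the table, 152 x 92 x 34 mm (x from -80 to +72, y from -46 to +46), with four screw ears 5 mm high (124 mm across). Origin at table height under the cover; z up, -x is the front end, with the cover's tab. In its flat top (deck, 34 mm above the table) is a bay for the cell, 37 mm wide (y). In front of the tab the deck is bare from x = -68 to -80 mm.
- catch_edge (a point): Front edge of the bay, at (-49, 0, 34) mm in the box's frame: a ledge 4 mm thick under which the tab's hook is caught. A freed front end that is let go comes to rest with the hook on top of this ledge, 9 mm higher than when seated.
- rear_edge (a point): Rear edge of the bay, at (50, 0, 34) mm in the box's frame: a ledge 4 mm thick under which the cover's two rear lugs reach by 6 mm. When the front end is free, the cover comes off by being drawn 8 to 12 mm to -x and then up.
- cover: Loose grey cover, 0.1 kg. Origin in the middle of its hump; when seated it is at (2, 0, 52) mm in the box's frame, axes parallel, 1 mm of play. The hump has flat upright sides: y = -23 to +23, x = -40 to +44, z = -18 to +18 mm; grip it across y. A 3 mm flange at its foot is 56 mm wide. Tab and lugs reach 9 mm below the flange: on a table it stands level on them, origin 27 mm up.
- cover_front (a point): Top of the cover at its front end, over the tab's root, at (-51, 0, 18) mm in the cover's frame; 70 mm above the table when seated. The hook is out of the box when this point is 9 mm higher than that. A finger that keeps pushing the tab with 11 to 13 N also raises it, and this end of the cover with it, by friction.
- snap_tab: Springy grey leg that hangs at the front of the cover, 16 mm wide, 43 mm long, with a hook 5 mm deep at its foot, pointing to -x. Origin at its root, at (-50, 0, 16) mm in the cover's frame. Pushed in (+x) at its thumb ridge it gives 1 mm per 4.3 N, after the cover's 1 mm of play; the hook is free at 8 to 10 N, and the tab is strained and breaks at 15 N.
- ridge_height (a point): Point at the tab, 22 mm below its root and 12 mm above the deck, behind the thumb ridge that is to be pushed: a round horizontal bar, 18 mm long along y, 8 mm thick. The ridge's face lies 8 to 18 mm in front (-x) of this point: its length differs by that much from box to box and is not measured.
- cell: White cylindrical cell, 32 mm in diameter, 61 mm long, loose in its cradle under the cover, lying along the box's x. Origin at its centre, 42 mm above the table, at (1.5, 0, 42) mm in the box's frame. It stays where it is.
- pvc_pipe: Bystander: short offcut of pale plastic pipe lying on the table, 85 x 27 x 27 mm, origin under its middle.
- dropper_bottle: Bystander: white bottle with a black collar and a pointed spout, standing upright, 40 mm in diameter, 111 mm high, origin under its middle.
- light_box_edge (a point): Middle of the far edge (farthest from the robot) of a fixed flat white light box with an album on it, 48 mm high in all, which lies between the robot and this edge; the edge runs along the world's y, 158 mm to either side of this point. Not a place for the cover.
- pen_pot (a point): Foot of a fixed black pot full of pens at the back of the table, 77 mm in diameter, 94 mm high (the pens rise to about 0.2 m). Clutter also lies at the left back corner of the table, more than 0.19 m left of the robot's centre line.
- perf_cube: Bystander: bright folded sheet solid with round holes, 60 mm across and high, origin under its middle.

How it is judged:
By the outcome, as a careful person would: the job done as asked, in the order asked, and still so for the second after the job is handed in, with the robot touching nothing.
It also fails if it takes over 48 s, if anything falls off the work surface, if the arm or the gripper's body presses on something with over 40 N, if the wrist force passes 120 N, or if a joint passes its speed limit or range.

## Working session

There is one attempt and no reset: what is moved stays moved. The work goes in short steps, Python scripts to look and compute and a shell command to move; the robot and the scene stay as the last step left them, time stands still between calls to the robot, and variables do not carry over. Pictures are saved under pics/ and viewed, and the job is handed in when it is done.

```bash
ls; mkdir -p pics; cat > h.py <<'E'
import numpy as np, cv2
from rig import sense, viewer, r, spotter
from scipy.spatial.transform import Rotation as R
def grab(c,name=None):
    p,d=viewer.grab_frame(c)
    if name: cv2.imwrite('pics/'+name+'.png',p[:,:,::-1])
    return p,d
def world(c,u,v,z):
    "points from pixel cols u, rows v and depth z"
    k=viewer.get_calibration(c);K=np.array(k['K']);T=np.array(k['pose'])
    u=np.asarray(u,float);v=np.asarray(v,float)
    P=np.stack([(u-K[0,2])/K[0,0]*z,-(v-K[1,2])/K[1,1]*z,-z+0*u],-1)
    return P@T[:3,:3].T+T[:3,3]
def plane(c,u,v,h):
    k=viewer.get_calibration(c);o=np.array(k['pose'])[:3,3]
    p=world(c,u,v,np.ones(np.shape(u)));d=p-o
    return o+d*((h-o[2])/d[...,2])[...,None]
def proj(c,P):
    k=viewer.get_calibration(c);K=np.array(k['K']);T=np.array(k['pose'])
    q=(np.asarray(P)-T[:3,3])@T[:3,:3]
    return np.stack([K[0,2]+K[0,0]*q[...,0]/-q[...,2],K[1,2]+K[1,1]*q[...,1]/q[...,2]],-1)
E
python3 - <<'E'
from h import *
s=sense();print(s, r.tips_ahead)
for c in('side','top'):
    k=viewer.get_calibration(c);print(c,k)
    p,d=grab(c,c+'0'); 
    np.save(c+'0d.npy',d)
    for q in ['battery_box','cover','catch_edge','rear_edge','cover_front','snap_tab','ridge_height','pvc_pipe','dropper_bottle','light_box_edge','pen_pot','perf_cube']:
        for o in spotter.tip_of(c,q)[:2]: print(c,q,np.round(o['centre'],1),round(o['conf'],2))
print(sense()['t'])
E
```

```text
pics
{'t': 0.0, 'q': array([-1.00731011e+00,  4.08598078e-02,  8.37995021e-02, -4.56110776e-04,
       -1.61548565e+00, -3.33701085e-01]), 'joint_vel': array([ 0.00022928,  0.00094791,  0.00056663, -0.00014908, -0.00158581,
        0.00077702]), 'joint_efforts': array([-5.43219630e-04, -3.68196309e+01,  3.47405541e+01,  6.93225816e+00,
       -5.52595084e-03, -2.08520851e-05]), 'tool_pos': array([ 0.13667968, -0.5839343 ,  0.25224688]), 'eef_rot': array([ 3.13979029e+00, -1.42521186e-04, -2.91178741e+00]), 'ft_force': array([-0.4947615 ,  0.49547276, -1.29810487]), 'moment': array([-0.04340598,  0.00947222,  0.013121  ]), 'width': 0.9990225343203257} 0.022
side {'K': array([[513.90953982,   0.        , 317.3802019 ],
       [  0.        , 513.90953982, 215.22545402],
       [  0.        ,   0.        ,   1.        ]]), 'pose': array([[-0.93999998,  0.20689517, -0.27128292,  0.1722987 ],
       [-0.34043608, -0.51651509,  0.78569424,  0.9190831 ],
       [ 0.02243462,  0.83090706,  0.55595876,  0.74810211],
       [ 0.        ,  0.        ,  0.        ,  1.        ]])}
side battery_bo
[... 661 characters left out ...]
15753, -0.01662828, -0.07087509],
       [-0.01847805,  0.172589  ,  0.98482059,  0.99059227],
       [ 0.        ,  0.        ,  0.        ,  1.        ]])}
top battery_box [297.4 204.6] 0.97
top cover [295.8 197.6] 0.91
top catch_edge [300.7 221.5] 0.87
top catch_edge [219.4 285.7] 0.48
top rear_edge [291.  175.8] 0.78
top cover_front [302.7 219.2] 0.73
top snap_tab [301.2 220.5] 0.6
top snap_tab [300.1 223.8] 0.2
top ridge_height [302.  221.7] 0.47
top pvc_pipe [432.2 256. ] 0.97
top pvc_pipe [343.6 291.5] 0.67
top dropper_bottle [424.6 169.7] 0.91
top dropper_bottle [431.  252.6] 0.7
top light_box_edge [220.7 283.8] 0.56
top pen_pot [304.1 218.5] 0.18
top perf_cube [344.9 288.3] 0.94
1.3
```

View pics/top0.png

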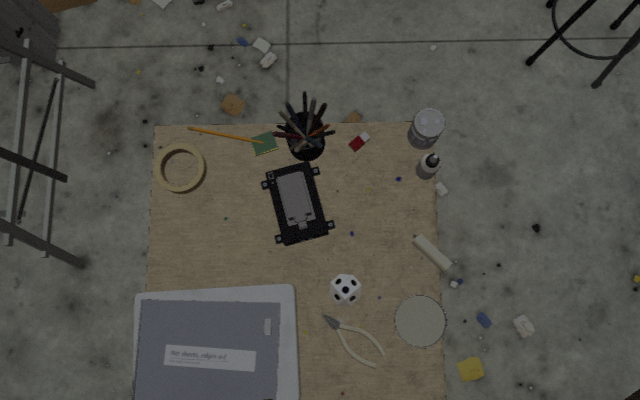

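View pics/side0.png

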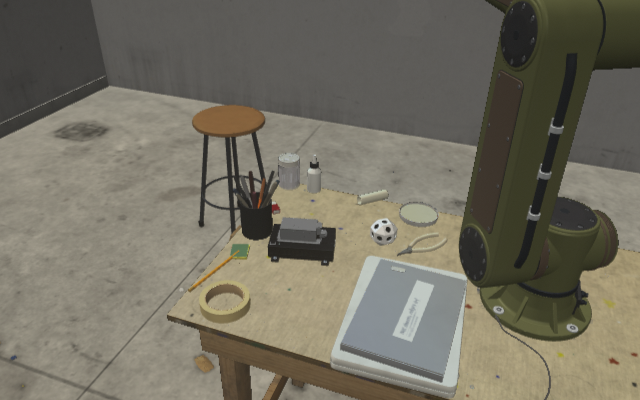

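```bash
python3 - <<'E'
from h import *
for c,l in {'top':[('box',297.4,204.6,0),('cover',295.8,197.6,.052),('catch',300.7,221.5,.034),('rear',291,175.8,.034),('front',302.7,219.2,.07),('pipe',432.2,256,0),('drop',424.6,169.7,0),('cube',344.9,288.3,0),('lb',220.7,283.8,0.048)],
 'side':[('box',296.6,245.6,0),('cover',300.4,228.7,.052),('catch',322.5,239.2,.034),('rear',277.6,232.5,.034),('front',321.7,223.9,.07),('pipe',373.8,202.3,0),('cube',381.7,242.4,0)]}.items():
  for n,u,v,h in l: print(c,n,np.round(plane(c,u,v,h)*1000,1))
# depth-based cover top
d=np.load('top0d.npy');v,u=np.mgrid[0:400,0:640];W=world('top',u,v,d)
c=plane('top',297.4,204.6,0)
m=(np.linalg.norm(W[...,:2]-c[:2],axis=-1)<.075)&(d>0)
for lo,hi in((.064,.078),(.028,.04)):
  mm=m&(W[...,2]>lo)&(W[...,2]<hi);P=W[mm];
  rect=cv2.minAreaRect((P[:,:2]*1000).astype(np.float32));print(lo,mm.sum(),rect,np.median(P[:,2]))
p=cv2.imread('pics/top0.png');cv2.imwrite('pics/top0z.png',cv2.resize(p[140:320,190:460],None,fx=2.9,fy=2.9,interpolation=cv2.INTER_CUBIC))
p=cv2.imread('pics/side0.png');cv2.imwrite('pics/side0z.png',cv2.resize(p[170:290,230:420],None,fx=4,fy=4,interpolation=cv2.INTER_CUBIC))
E
```

```text
top box [523.2   2.6   0. ]
top cover [528.1   1.9  52. ]
top catch [483.4  -6.4  34. ]
top rear [576.1  13.   34. ]
top front [482.8 -12.7  70. ]
top pipe [ 415.2 -268.2    0. ]
top drop [ 593.3 -260.9    0. ]
top cube [353.  -92.1   0. ]
top lb [363.5 145.3  48. ]
side box [539.    3.8   0. ]
side cover [529.6   3.5  52. ]
side catch [4.753e+02 2.000e-01 3.400e+01]
side rear [583.3  14.3  34. ]
side front [481.6  -9.   70. ]
side pipe [ 415.7 -255.3    0. ]
side cube [351.1 -84.5   0. ]
0.064 1103 ((526.277587890625, 2.5378990173339844), (96.13765716552734, 46.307891845703125), 14.535600662231445) 0.07046887873372198
0.028 1974 ((523.43994140625, 2.0434036254882812), (149.20217895507812, 92.05976867675781), 14.76197338104248) 0.034494286529879514
```

View pics/top0z.png

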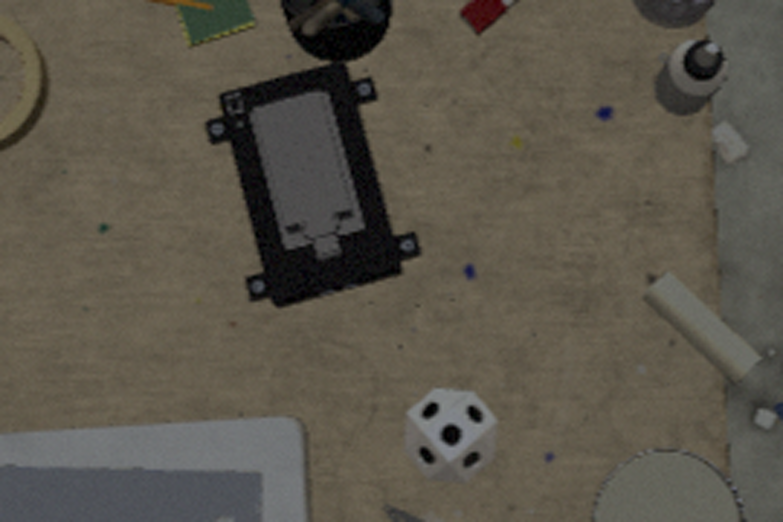

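View pics/side0z.png

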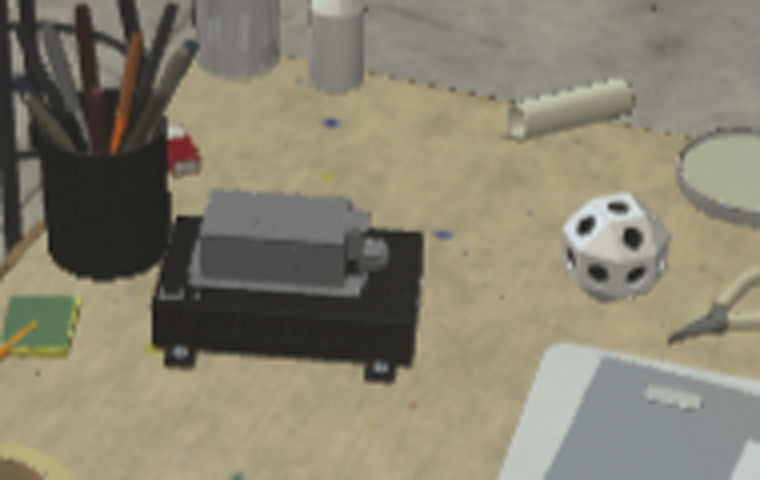

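The top picture shows the box turned about 14.7° with its tab end towards the robot. The box centre is near pixel (297,205) and the tab near (302,221). The table to the right of the box is bare. Depth puts the box origin at about (528, 3) mm. Next I'll move to a hover in front of the tab with the gripper shut.

```bash
cat >> h.py <<'E'
B0=np.array([.5278,.003,0]);BY=np.radians(14.65)
RB=R.from_euler('z',BY)
def to(bx,by,z,pitch=0):
    "tool-axis shift (mm) and turn to put TCP at box-frame bx,by mm, height z mm"
    s=sense();Rt=R.from_euler('xyz',s['eef_rot'])
    tgt=RB.apply(np.array([bx,by,z])/1000)+B0
    goal=RB*R.from_euler('z',np.pi)*R.from_euler('y',pitch)*R.from_euler('x',np.pi)
    print('shift',np.round(Rt.inv().apply(tgt-s['tool_pos'])*1000,1),'turn',np.round((Rt.inv()*goal).as_rotvec(),4))
def st():
    s=sense();b=RB.inv().apply(s['tool_pos']-B0)*1000;f=RB.inv().apply(s['ft_force'])
    print('t',round(s['t'],2),'box',np.round(b,2),'F',np.round(f,2),'M',np.round(RB.inv().apply(s['moment']),2),'w',round(s['width'],3),'tips',r.tips_ahead)
E
python3 -c "
from h import *
st();to(-90,0,150)"
```

```text
t 1.3 box [-526.89 -469.19  253.27] F [ 0.04  0.09 -0.51] M [ 0.04 -0.05  0.  ] w 1.0 tips 0.022
shift [-424.6  480.3  103.3] turn [ 0.0001  0.     -0.0258]
```

```bash
python3 -m jog '[[[0,0,-0.025],[-30,34,0],0],[[0,0,0],[-30,34,0],0],[[0,0,0],[-30,34,0],0],[[0,0,0],[-30,34,0],0],[[0,0,0],[-30,34,0],0],[[0,0,0],[-30,34,0],0],[[0,0,0],[-30,34,0],0],[[0,0,0],[-30,34,0],0]]' 40; python3 -c "
from h import *
st();to(-90,0,150)"
```

```text
t: 2.1
tool_pos: [0.3035, -0.2539, 0.2501]
eef_rot: [3.137, -0.001, -2.897]
ft_force: [0.6, -0.0, -0.3]
width: 0.003
t 2.1 box [-281.94 -191.79  250.13] F [ 0.6  -0.18 -0.32] M [-0.06 -0.15  0.04] w 0.003 tips 0.022
shift [-189.8  193.5  100.9] turn [ 0.0047 -0.0005 -0.0112]
```

```bash
python3 -m jog '[[[0,0,-0.01],[-33,33,0],0],[[0,0,0],[-33,33,10],0],[[0,0,0],[-33,33,15],0],[[0,0,0],[-33,33,15],0],[[0,0,0],[-25,25,15],0],[[0,0,0],[-15,15,15],0],[[0,0,0],[0,0,10],0],[[0,0,0],[0,0,0],0]]'; python3 -c "
from h import *
st();to(-90,0,60)"
```

```text
t: 2.9
tool_pos: [0.4309, -0.0302, 0.172]
eef_rot: [3.139, 0.01, -2.877]
ft_force: [0.1, -0.2, -0.5]
width: -0.003
t 2.9 box [-102.11   -7.59  171.98] F [ 0.03 -0.18 -0.51] M [-0.06  0.01 -0.  ] w -0.003 tips 0.022
shift [-11.1   7.2 112.1] turn [0.003  0.0097 0.0088]
```

```bash
python3 -m jog '[[[0.003,0.009,0.008],[-6,7,25],0],[[0,0,0],[-5,0,25],0],[[0,0,0],[0,0,22],0],[[0,0,0],[0,0,10],0],[[0,0,0],[0,0,0],0],[[0,0,0],[0,0,0],0],[[0,0,0],[0,0,0],0],[[0,0,0],[0,0,0],0]]'; python3 - <<'E'
from h import *
st();to(-90,0,62)
for c in('side','top'):
    p,d=grab(c);
    x,y=(240,150) if c=='side' else (230,150)
    cv2.imwrite(f'pics/{c}1.png',cv2.resize(p[y:y+130,x:x+180,::-1],None,fx=4,fy=4,interpolation=cv2.INTER_CUBIC))
s=sense();tip=s['tool_pos']+R.from_euler('xyz',s['eef_rot']).apply([0,0,.022])
print((proj('side',tip)-[240,150])*4)
E
```

```text
t: 3.7
tool_pos: [0.443, -0.0244, 0.0967]
eef_rot: [-3.139, 0.014, -2.891]
ft_force: [-0.6, -0.1, 0.3]
width: 0.003
t 3.7 box [-89.02  -5.1   96.73] F [-0.57  0.04  0.35] M [ 0.    0.05 -0.03] w 0.003 tips 0.022
shift [ 1.5  5.2 34.7] turn [-0.0023  0.0137 -0.0053]
[398.35976633 289.21591182]
```

View pics/side1.png

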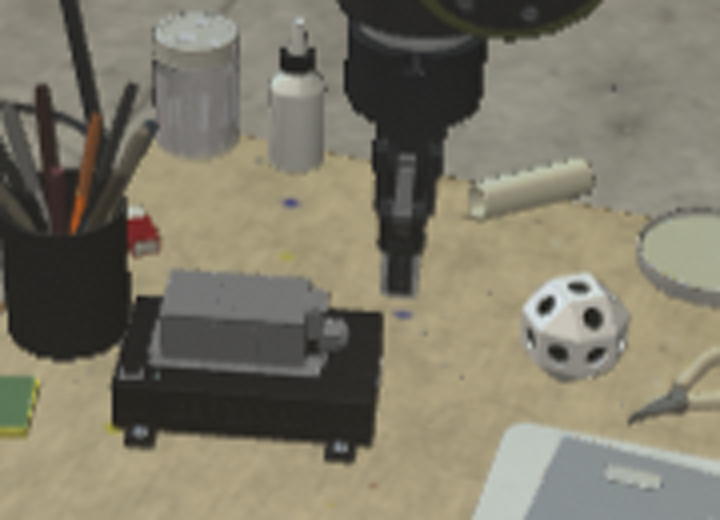

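View pics/top1.png

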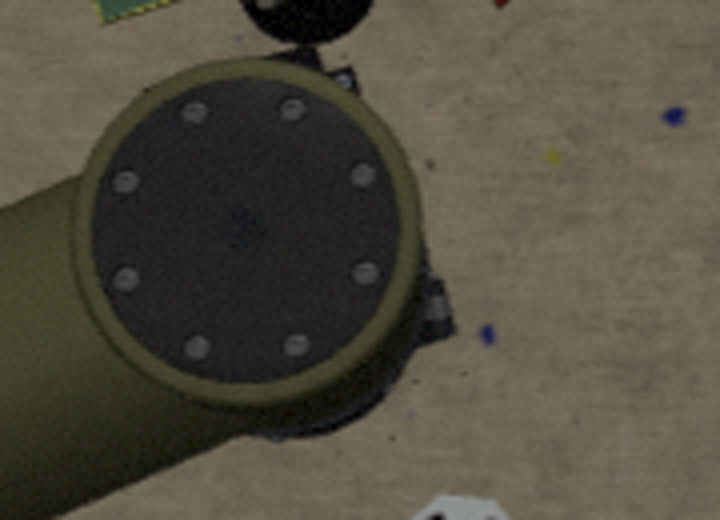

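The side picture shows the shut fingertips at about (400,295), where the kinematics put them (398,289). The grey ridge is at about (333,333). Now descending in front of the ridge.

```bash
python3 -m jog '[[[0,0.013,-0.005],[1,5,12],0],[[0,0,0],[0,0,10],0],[[0,0,0],[0,0,8],0],[[0,0,0],[0,0,3],0],[[0,0,0],[0,0,0],0],[[0,0,0],[0,0,0],0],[[0,0,0],[0,0,0],0],[[0,0,0],[0,0,0],0]]'; python3 - <<'E'
from h import *
st();to(-90,0,61)
E
```

```text
t: 4.6
tool_pos: [0.4404, -0.0192, 0.0602]
eef_rot: [-3.139, -0.002, -2.885]
ft_force: [-0.3, 0.1, -0.5]
width: 0.004
t 4.6 box [-90.17   0.58  60.16] F [-0.3   0.22 -0.49] M [-0.02 -0.05 -0.02] w 0.004 tips 0.022
shift [-0.2 -0.6 -0.8] turn [-0.0024 -0.0017  0.0008]
```

```bash
python3 -m jog '[[[0,0,0],[-4,-0.5,-0.5],0],[[0,0,0],[-3,0,0],0],[[0,0,0],[-2,0,0],0],[[0,0,0],[-1,0,0],0],[[0,0,0],[-0.5,0,0],0],[[0,0,0],[0,0,0],0],[[0,0,0],[0,0,0],0],[[0,0,0],[0,0,0],0]]'; python3 -c "
from h import *
st()"; python3 -m jog '[[[0,0,0],[-1,0,0],0],[[0,0,0],[-1,0,0],0],[[0,0,0],[-1,0,0],0],[[0,0,0],[0,0,0],0],[[0,0,0],[0,0,0],0],[[0,0,0],[0,0,0],0],[[0,0,0],[0,0,0],0],[[0,0,0],[0,0,0],0]]'; python3 -c "
from h import *
st()"
```

```text
t: 5.4
tool_pos: [0.4522, -0.0168, 0.0614]
eef_rot: [-3.139, -0.0, -2.885]
ft_force: [0.2, 0.4, 0.4]
width: 0.003
t 5.4 box [-7.816e+01  1.000e-02  6.143e+01] F [0.3  0.37 0.42] M [ 0.    0.01 -0.03] w 0.003 tips 0.022
t: 6.2
tool_pos: [0.4553, -0.016, 0.0615]
eef_rot: [-3.139, -0.0, -2.885]
ft_force: [-0.5, -0.3, 0.1]
width: -0.0
t 6.2 box [-7.496e+01  1.000e-02  6.147e+01] F [-0.55 -0.12  0.06] M [ 0.01 -0.01  0.01] w -0.0 tips 0.022
```

```bash
python3 -m jog '[[[0,0,0],[-1,0,1],0],[[0,0,0],[-1,0,0],0],[[0,0,0],[-0.7,0,0],0],[[0,0,0],[0,0,0],0],[[0,0,0],[0,0,0],0],[[0,0,0],[0,0,0],0],[[0,0,0],[0,0,0],0],[[0,0,0],[0,0,0],0]]'; python3 -c "
from h import *
st()"
```

```text
t: 7.0
tool_pos: [0.4578, -0.0153, 0.0602]
eef_rot: [-3.139, -0.001, -2.885]
ft_force: [-0.2, -0.1, -0.1]
width: 0.002
t 7.0 box [-7.236e+01 -1.000e-02  6.024e+01] F [-0.23 -0.02 -0.15] M [0.01 0.16 0.01] w 0.002 tips 0.022
```

```bash
python3 -m jog '[[[0,0,0],[-1,0,0],0],[[0,0,0],[-1,0,0],0],[[0,0,0],[-0.7,0,0],0],[[0,0,0],[0,0,0],0],[[0,0,0],[0,0,0],0],[[0,0,0],[0,0,0],0],[[0,0,0],[0,0,0],0],[[0,0,0],[0,0,0],0]]'; python3 -c "
from h import *
st()"
```

```text
t: 7.8
tool_pos: [0.4592, -0.015, 0.0598]
eef_rot: [-3.139, -0.005, -2.885]
ft_force: [-3.4, -0.2, 2.0]
width: 0.002
t 7.8 box [-7.096e+01 -7.000e-02  5.978e+01] F [-3.31  0.66  2.01] M [0.23 0.9  0.02] w 0.002 tips 0.022
```

```bash
python3 -m jog '[[[0,0,0],[-1,0,0],0],[[0,0,0],[-0.7,0,0],0],[[0,0,0],[0,0,0],0],[[0,0,0],[0,0,0],0],[[0,0,0],[0,0,0],0],[[0,0,0],[0,0,0],0],[[0,0,0],[0,0,0],0],[[0,0,0],[0,0,0],0]]'; python3 -c "
from h import *
st();to(-70,0,60)"
```

```text
t: 8.6
tool_pos: [0.4598, -0.0149, 0.0595]
eef_rot: [-3.139, -0.008, -2.886]
ft_force: [-4.2, -0.9, 2.2]
width: 0.002
t 8.6 box [-70.26  -0.11  59.46] F [-4.31  0.19  2.17] M [0.37 1.47 0.06] w 0.002 tips 0.022
shift [-0.3  0.1 -0.5] turn [-0.0023 -0.0082  0.0003]
```

```bash
python3 -m jog '[[[0,-0.004,0],[-0.6,0,-0.2],0],[[0,0,0],[-0.6,0,-0.1],0],[[0,0,0],[-0.6,0,0],0],[[0,0,0],[-0.6,0,0],0],[[0,0,0],[-0.6,0,0],0],[[0,0,0],[-0.6,0,0],0],[[0,0,0],[-0.6,0,0],0],[[0,0,0],[-0.6,0,0],0]]'; python3 -c "
from h import *
st();to(-70,0,60)"
```

```text
t: 9.4
tool_pos: [0.4611, -0.0147, 0.0589]
eef_rot: [-3.139, -0.013, -2.886]
ft_force: [-7.8, -0.1, 4.5]
width: -0.0
t 9.4 box [-69.04  -0.21  58.85] F [-7.54  1.89  4.54] M [0.71 2.5  0.01] w -0.0 tips 0.022
shift [ 1.   0.2 -1.1] turn [-0.0021 -0.0131 -0.0001]
```

```bash
python3 -m jog '[[[0,-0.004,0],[-0.7,0,-0.4],0],[[0,-0.003,0],[-0.7,0,-0.3],0],[[0,-0.003,0],[-0.7,0,-0.2],0],[[0,-0.002,0],[-0.7,0,-0.2],0],[[0,-0.001,0],[-0.7,0,-0.2],0],[[0,0,0],[-0.7,0,-0.2],0],[[0,0,0],[-0.7,0,-0.2],0],[[0,0,0],[-0.7,0,-0.2],0]]'; python3 -c "
from h import *
st();to(-69,0,60)"
```

```text
t: 10.2
tool_pos: [0.461, -0.0147, 0.059]
eef_rot: [-3.14, -0.014, -2.887]
ft_force: [-7.7, -0.7, 3.4]
width: 0.001
t 10.2 box [-69.1   -0.23  58.95] F [-7.57  1.28  3.42] M [0.61 2.46 0.02] w 0.001 tips 0.022
shift [-0.1  0.2 -1. ] turn [-0.0016 -0.0142 -0.0009]
```

```bash
python3 -m jog '[[[0,-0.002,0],[-0.8,0,-0.3],0],[[0,-0.002,0],[-0.9,0,-0.3],0],[[0,-0.002,0],[-0.9,0,-0.3],0],[[0,-0.002,0],[-1,0,-0.3],0],[[0,-0.002,0],[-1,0,-0.3],0],[[0,-0.002,0],[-1,0,-0.3],0],[[0,-0.002,0],[-1,0,-0.3],0],[[0,-0.002,0],[-1,0,-0.3],0]]'; python3 -c "
from h import *
st();to(-69,0,60)"
```

```text
t: 11.0
tool_pos: [0.4614, -0.0146, 0.0588]
eef_rot: [-3.141, -0.017, -2.888]
ft_force: [-9.1, -0.4, 4.3]
width: 0.001
t 11.0 box [-68.66  -0.23  58.8 ] F [-8.89  1.91  4.26] M [ 0.72  2.86 -0.02] w 0.001 tips 0.022
shift [ 0.4  0.2 -1.2] turn [-0.0009 -0.0165 -0.0019]
```

```bash
python3 -m jog '[[[0,-0.002,0],[-1.2,0,-0.4],0],[[0,-0.002,0],[-1.4,0,-0.4],0],[[0,-0.002,0],[-1.5,0,-0.5],0],[[0,-0.002,0],[-1.5,0,-0.5],0],[[0,-0.002,0],[-1.5,0,-0.5],0],[[0,-0.002,0],[-1.5,0,-0.5],0],[[0,-0.002,0],[-1.5,0,-0.5],0],[[0,-0.002,0],[-1.5,0,-0.5],0]]'; python3 -c "
from h import *
st();to(-69,0,60)"
```

```text
t: 11.8
tool_pos: [0.4622, -0.0145, 0.0586]
eef_rot: [3.141, -0.029, -2.889]
ft_force: [-10.3, -0.5, 5.9]
width: 0.002
t 11.8 box [-67.87  -0.32  58.61] F [-10.05   2.14   5.87] M [ 0.84  3.44 -0.01] w 0.002 tips 0.022
shift [ 1.2  0.3 -1.4] turn [ 0.0002 -0.0286 -0.0034]
```

```bash
python3 -m jog '[[[0,-0.005,0],[-1.5,0,-0.8],0],[[0,-0.005,0],[-1.5,0,-1],0],[[0,-0.005,0],[-1.5,0,-1.2],0],[[0,-0.005,0],[-1.5,0,-1.4],0],[[0,-0.005,0],[-1.5,0,-1.4],0],[[0,-0.005,0],[-1.5,0,-1.4],0],[[0,-0.005,0],[-1.5,0,-1.4],0],[[0,-0.005,0],[-1.5,0,-1.4],0]]'; python3 -c "
from h import *
st();to(-69,0,60)"
```

```text
t: 12.6
tool_pos: [0.4609, -0.0153, 0.0596]
eef_rot: [3.14, -0.024, -2.893]
ft_force: [-8.2, -1.8, -0.2]
width: 0.002
t 12.6 box [-69.31  -0.79  59.59] F [-8.37  0.32 -0.17] M [0.21 2.55 0.08] w 0.002 tips 0.022
shift [-0.3  0.8 -0.4] turn [ 0.0015 -0.0237 -0.0067]
```

```bash
python3 -m jog '[[[0,-0.006,0],[-1.8,0.2,-1],0],[[0,-0.006,0],[-2,0.1,-1],0],[[0,-0.006,0],[-2.1,0,-1],0],[[0,-0.006,0],[-2.2,0,-1],0],[[0,-0.006,0],[-2.2,0,-1],0],[[0,-0.006,0],[-2.2,0,-1],0],[[0,-0.006,0],[-2.2,0,-1],0],[[0,-0.006,0],[-2.2,0,-1],0]]'; python3 -c "
from h import *
st();to(-69,0,60)"
```

```text
t: 13.4
tool_pos: [0.4626, -0.015, 0.0583]
eef_rot: [3.139, -0.015, -2.896]
ft_force: [-12.0, -0.7, 4.4]
width: 0.003
t 13.4 box [-67.63  -0.88  58.3 ] F [-11.78   2.39   4.36] M [0.98 4.06 0.01] w 0.003 tips 0.022
shift [ 1.4  0.9 -1.7] turn [ 0.0032 -0.0151 -0.01  ]
```

```bash
python3 -m jog '[[[0,-0.005,0.003],[-2.3,0.3,-1.5],0],[[0,-0.005,0],[-2.3,0.2,-1.8],0],[[0,-0.005,0],[-2.4,0,-2],0],[[0,-0.005,0],[-2.4,0,-2],0],[[0,-0.005,0],[-2.4,0,-2],0],[[0,-0.005,0],[-2.4,0,-2],0],[[0,-0.005,0],[-2.4,0,-2],0],[[0,-0.005,0],[-2.4,0,-2],0]]'; python3 -c "
from h import *
st();to(-69,0,60)"
```

```text
t: 14.2
tool_pos: [0.4621, -0.0158, 0.06]
eef_rot: [3.138, -0.027, -2.904]
ft_force: [-9.7, -0.5, 0.8]
width: -0.003
t 14.2 box [-68.37  -1.58  60.  ] F [-9.53  1.94  0.82] M [0.42 3.44 0.03] w -0.003 tips 0.022
shift [0.7 1.6 0. ] turn [ 0.0043 -0.0271 -0.018 ]
```

```bash
python3 -m jog '[[[0,-0.006,-0.006],[-2.6,0.8,-2.4],0],[[0,-0.006,-0.004],[-2.7,0.6,-2.6],0],[[0,-0.006,-0.002],[-2.8,0.4,-2.6],0],[[0,-0.006,-0.002],[-2.8,0.4,-2.6],0],[[0,-0.006,-0.002],[-2.8,0.4,-2.6],0],[[0,-0.006,-0.002],[-2.8,0.4,-2.6],0],[[0,-0.006,-0.002],[-2.8,0.4,-2.6],0],[[0,-0.006,-0.002],[-2.8,0.4,-2.6],0]]'; python3 -c "
from h import *
st();to(-69,0,60)"
```

```text
t: 15.0
tool_pos: [0.4632, -0.0143, 0.066]
eef_rot: [3.138, -0.035, -2.887]
ft_force: [-10.3, -3.1, 1.2]
width: -0.001
t 15.0 box [-66.92  -0.41  65.99] F [-10.72  -0.36   1.21] M [ 0.05  3.86 -0.01] w -0.001 tips 0.022
shift [1.9 0.4 6.1] turn [ 0.0032 -0.0351 -0.0012]
```

```bash
python3 - <<'E'
from h import *
p,d=grab('side');x,y=240,150
cv2.imwrite('pics/side2.png',cv2.resize(p[y:y+130,x:x+180,::-1],None,fx=4,fy=4,interpolation=cv2.INTER_CUBIC))
o=spotter.tip_of('side','cover_front');print([(i['centre'],i['conf']) for i in o])
st()
E
```

```text
[([320.9, 219.6], 0.83)]
t 15.1 box [-66.91  -0.44  66.06] F [-11.49  -0.03   2.01] M [-0.01  3.86  0.07] w 0.005 tips 0.022
```

View pics/side2.png

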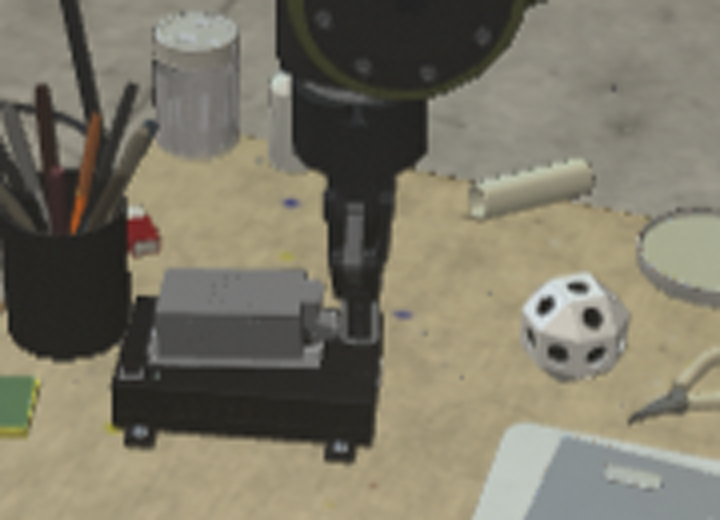

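The side picture shows the ridge (about (322,320), previously row 333) and the cover's front end rising with the finger, by about 7 mm. I'll keep pushing and lift further.

```bash
python3 -m jog '[[[0,-0.006,-0.002],[-2.8,0.3,-2.6],0],[[0,-0.006,-0.002],[-2.8,0.3,-2.6],0],[[0,-0.006,-0.002],[-2.9,0.4,-2.6],0],[[0,-0.006,-0.002],[-2.9,0.4,-2.6],0],[[0,-0.006,-0.002],[-2.9,0.4,-2.6],0],[[0,-0.006,-0.002],[-2.9,0.4,-2.6],0],[[0,-0.006,-0.002],[-2.9,0.4,-2.6],0],[[0,-0.006,-0.002],[-2.9,0.4,-2.6],0]]'; python3 - <<'E'
from h import *
st();to(-69,0,60)
p,d=grab('side');x,y=240,150
cv2.imwrite('pics/side3.png',cv2.resize(p[y:y+130,x:x+180,::-1],None,fx=4,fy=4,interpolation=cv2.INTER_CUBIC))
o=spotter.tip_of('side','cover_front');print([(i['centre'],i['conf']) for i in o])
E
```

```text
t: 15.9
tool_pos: [0.465, -0.014, 0.073]
eef_rot: [3.14, -0.045, -2.877]
ft_force: [-11.9, -3.3, 1.5]
width: 0.0
t 15.9 box [-65.01  -0.53  72.96] F [-12.38  -0.14   1.53] M [-0.05  4.04  0.05] w 0.0 tips 0.022
shift [ 3.4  0.6 13.1] turn [ 0.0012 -0.0449  0.0092]
[([318.0, 223.1], 0.92)]
```

View pics/side3.png

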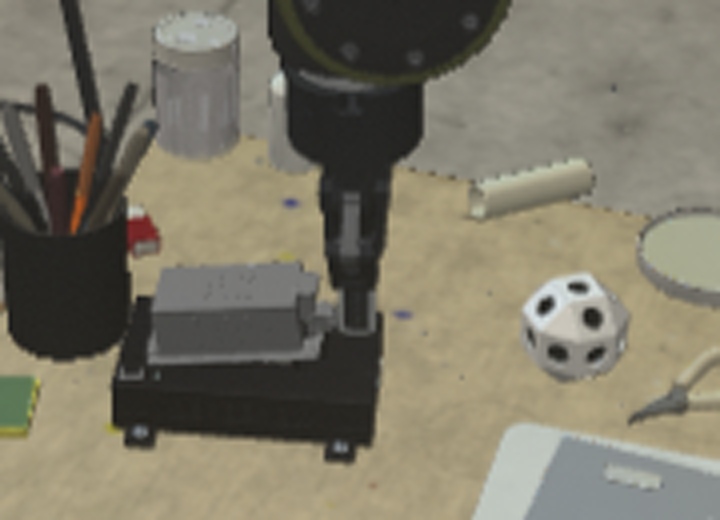

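```bash
cat >> h.py <<'E'
def tilt():
    p,d=grab('side');v,u=np.mgrid[0:400,0:640];W=(RB.inv().apply((world('side',u,v,d)-B0).reshape(-1,3))*1000)
    W=W[(d.ravel()>0)]
    for lo,hi in((-38,-30),(-20,-10),(0,10),(20,30),(34,42)):
        m=(W[:,0]>lo)&(W[:,0]<hi)&(abs(W[:,1])<20)&(W[:,2]>50)&(W[:,2]<110)
        print('x',lo,hi,m.sum(),'top z',np.round(np.median(W[m,2]),1) if m.sum() else None)
E
python3 - <<'E'
from h import *
tilt();st()
E
```

```text
x -38 -30 46 top z 79.2
x -20 -10 40 top z 78.3
x 0 10 39 top z 76.0
x 20 30 37 top z 73.8
x 34 42 30 top z 71.8
t 16.05 box [-64.98  -0.54  73.01] F [-12.28   0.26   2.22] M [ 0.08  4.04 -0.02] w -0.001 tips 0.022
```

```bash
python3 -m jog '[[[0,-0.006,0.001],[-2.8,0.2,-2.6],0],[[0,-0.006,0],[-2.8,0.2,-2.6],0],[[0,-0.006,0],[-2.7,0.3,-2.6],0],[[0,-0.006,0],[-2.7,0.3,-2.6],0],[[0,-0.006,0],[-2.7,0.3,-2.4],0],[[0,-0.006,0],[-2.7,0.3,-2.2],0],[[0,-0.006,0],[-2.7,0.3,-2],0],[[0,-0.006,0],[-2.7,0.3,-2],0]]'; python3 - <<'E'
from h import *
st();tilt()
E
```

```text
t: 16.85
tool_pos: [0.4672, -0.014, 0.0799]
eef_rot: [-3.141, -0.051, -2.883]
ft_force: [-12.7, -2.0, 3.1]
width: -0.003
t 16.85 box [-62.93  -1.1   79.93] F [-12.82   1.26   3.09] M [0.23 4.11 0.02] w -0.003 tips 0.022
x -38 -30 57 top z 78.3
x -20 -10 41 top z 83.6
x 0 10 39 top z 79.8
x 20 30 36 top z 75.5
x 34 42 29 top z 73.5
```

Depth puts the front end about 18 mm up, so the hook is well out. I'll back the finger off and let the hook rest on the ledge.

```bash
python3 -m jog '[[[0,-0.02,0],[2,0,2],0],[[0,-0.02,0],[3,0,1],0],[[0,0,0],[5,0,0],0],[[0,0,0],[8,0,0],0],[[0,0,0],[8,0,-10],0],[[0,0,0],[5,0,-20],0],[[0,0,0],[0,0,-30],0.9],[[0,0,0],[0,0,-20],0.9]]'; python3 - <<'E'
from h import *
st();tilt()
to(0,0,125)
E
```

```text
t: 17.7
tool_pos: [0.4354, -0.0225, 0.1575]
eef_rot: [-3.14, -0.01, -2.883]
ft_force: [0.6, 0.0, 0.3]
width: 0.329
t 17.7 box [-95.87  -1.26 157.55] F [ 0.57 -0.12  0.32] M [ 0.03 -0.1  -0.01] w 0.329 tips 0.022
x -38 -30 39 top z 76.0
x -20 -10 41 top z 75.5
x 0 10 42 top z 73.7
x 20 30 42 top z 71.6
x 34 42 31 top z 70.9
shift [-94.9   1.4  35.3] turn [-0.002  -0.0059  0.0028]
```

```bash
python3 -m jog '[[[0,-0.006,0.003],[-22,0.7,0],1],[[0,0,0],[-25,0.7,0],1],[[0,0,0],[-22,0,0],1],[[0,0,0],[-15,0,5],1],[[0,0,0],[-8,0,10],1],[[0,0,0],[-3,0,10],1],[[0,0,0],[0,0,5],1],[[0,0,0],[0,0,0],1]]'; python3 - <<'E'
from h import *
st()
to(0,0,66)
p,d=grab('side');x,y=240,150
cv2.imwrite('pics/side4.png',cv2.resize(p[y:y+130,x:x+180,::-1],None,fx=4,fy=4,interpolation=cv2.INTER_CUBIC))
E
```

```text
t: 18.55
tool_pos: [0.5334, 0.0049, 0.1343]
eef_rot: [-3.141, 0.015, -2.885]
ft_force: [-0.2, 0.9, 0.3]
width: 0.994
t 18.55 box [  5.89   0.43 134.29] F [0.06 0.96 0.31] M [-0.02  0.07 -0.01] w 0.994 tips 0.022
shift [ 6.9 -0.4 68.2] turn [-0.001   0.015   0.0007]
```

View pics/side4.png

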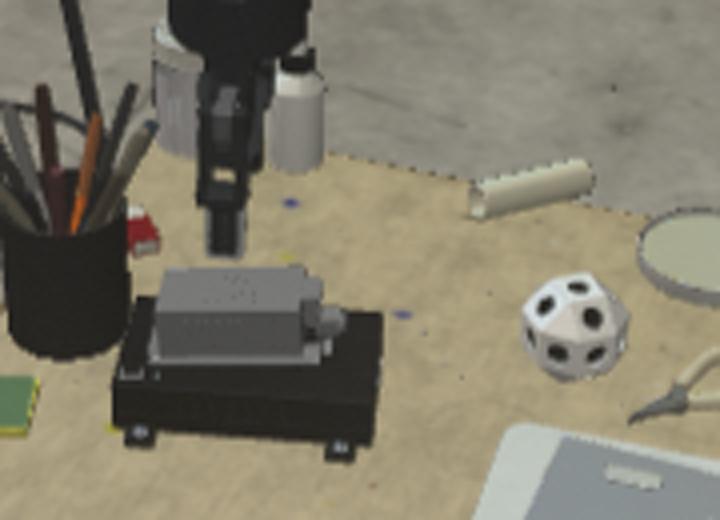

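The cover rests tilted with its hook on the ledge, front end up, and the open jaws are above the hump. Descending now.

```bash
python3 -m jog '[[[0,0.015,0],[5,-0.4,12],1],[[0,0,0],[1,0,16],1],[[0,0,0],[0,0,16],1],[[0,0,0],[0,0,10],1],[[0,0,0],[0,0,6],1],[[0,0,0],[0,0,2],1],[[0,0,0],[0,0,0],1],[[0,0,0],[0,0,0],1]]'; python3 - <<'E'
from h import *
st()
to(0,0,66)
E
```

```text
t: 19.4
tool_pos: [0.5265, 0.0023, 0.0713]
eef_rot: [-3.141, 0.002, -2.885]
ft_force: [0.6, 0.4, 0.0]
width: 1.0
t 19.4 box [-1.45 -0.36 71.26] F [0.69 0.2  0.01] M [ 0.03  0.03 -0.01] w 1.0 tips 0.022
shift [-1.4  0.4  5.3] turn [-0.0009  0.0021  0.0008]
```

```bash
python3 -m jog '[[[0,0,0],[-1,0.3,3],0.7],[[0,0,0],[0,0,1],0.65],[[0,0,0],[0,0,0],0.6],[[0,0,0],[0,0,0],0.57],[[0,0,0],[0,0,0],0.54],[[0,0,0],[0,0,0],0.4],[[0,0,0],[0,0,0],0.4],[[0,0,0],[0,0,0],0.4]]' 30; python3 - <<'E'
from h import *
st();tilt()
E
```

```text
t: 20.2
tool_pos: [0.5285, 0.0033, 0.0688]
eef_rot: [-3.141, 0.005, -2.885]
ft_force: [0.8, 0.6, 0.7]
width: 0.534
t 20.2 box [ 0.73  0.16 68.75] F [0.94 0.39 0.72] M [ 0.05 -0.    0.06] w 0.534 tips 0.022
x -38 -30 43 top z 76.4
x -20 -10 40 top z 75.1
x 0 10 0 top z None
x 20 30 34 top z 72.0
x 34 42 30 top z 70.9
```

```bash
python3 -m jog '[[[0,0,0],[1.5,0,0],0.4],[[0,0,0],[1.5,0,0],0.4],[[0,0,0],[1.5,0,0],0.4],[[0,0,0],[1.5,0,0],0.4],[[0,0,0],[1.5,0,0],0.4],[[0,0,0],[1.5,0,0],0.4],[[0,0,0],[0.5,0,0],0.4],[[0,0,0],[0,0,0],0.4]]'; python3 - <<'E'
from h import *
st();to(-10,0,68.7)
E
```

```text
t: 21.05
tool_pos: [0.5199, 0.0011, 0.069]
eef_rot: [-3.141, 0.009, -2.885]
ft_force: [1.6, 0.3, -1.3]
width: 0.536
t 21.05 box [-8.13  0.17 68.98] F [ 1.61 -0.1  -1.34] M [-0.15 -0.58 -0.02] w 0.536 tips 0.022
shift [ 1.9 -0.2  0.3] turn [-0.0007  0.0094  0.0012]
```

```bash
python3 -m jog '[[[0,0,0],[1,0,0],0.4],[[0,0,0],[0.8,0,0],0.4],[[0,0,0],[0,0,-1],0.4],[[0,0,0],[0,0,-1.5],0.4],[[0,0,0],[0,0,-1.5],0.4],[[0,0,0],[0,0,-1],0.4],[[0,0,0],[0,0,0],0.4],[[0,0,0],[0,0,0],0.4]]'; python3 - <<'E'
from h import *
st();tilt()
p,d=grab('side');x,y=240,150
cv2.imwrite('pics/side5.png',cv2.resize(p[y:y+130,x:x+180,::-1],None,fx=4,fy=4,interpolation=cv2.INTER_CUBIC))
E
```

```text
t: 21.85
tool_pos: [0.5195, 0.0016, 0.0735]
eef_rot: [3.141, 0.013, -2.885]
ft_force: [5.2, 1.5, -4.0]
width: 0.531
t 21.85 box [-8.34  0.71 73.47] F [ 5.42  0.12 -3.97] M [-0.13 -1.24 -0.02] w 0.531 tips 0.022
x -38 -30 36 top z 80.5
x -20 -10 9 top z 81.0
x 0 10 1 top z 77.6
x 20 30 40 top z 76.2
x 34 42 31 top z 74.8
```

View pics/side5.png

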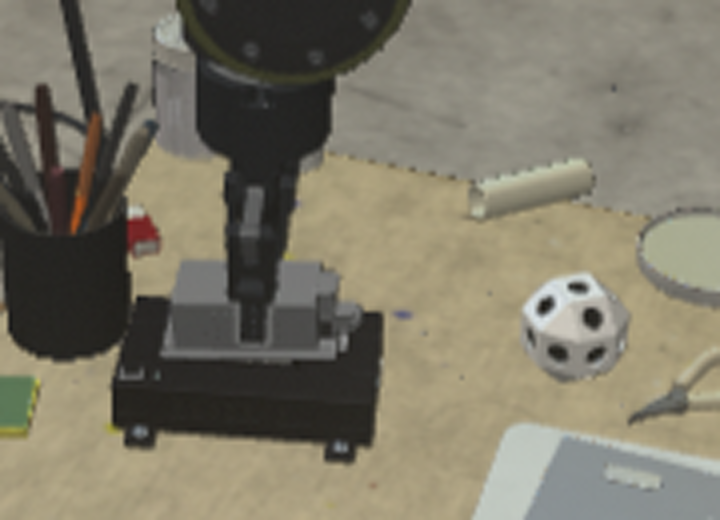

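```bash
python3 - <<'E'
from h import *
p,d=grab('side');x,y=275,205
cv2.imwrite('pics/side6.png',cv2.resize(p[y:y+45,x:x+65,::-1],None,fx=12,fy=12,interpolation=cv2.INTER_CUBIC))
st()
for n,b in dict(catch=(-49,0,34),frontedge=(-80,0,34),fl=(-80,46,34),rear=(50,0,34),hookfoot_on_deck=(-62,8,34)).items():
    print(n,(proj('side',RB.apply(np.array(b)/1000)+B0)-[x,y])*12)
E
```

```text
t 22.0 box [-8.34  0.71 73.45] F [ 3.26 -0.4  -3.09] M [-0.03 -1.25  0.  ] w 0.533 tips 0.022
catch [561.85585291 377.70849772]
frontedge [719.47932816 389.12899383]
fl [704.13527851 531.66097933]
rear [ 61.90725575 341.48507987]
hookfoot_on_deck [624.79227854 406.57200945]
```

View pics/side6.png

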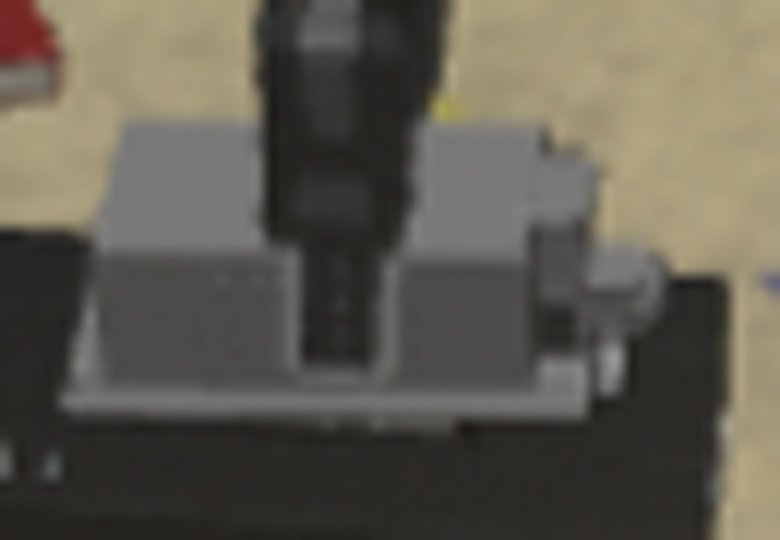

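```bash
python3 - <<'E'
from h import *
d2=viewer.grab_frame('side')[1]
d0=np.load('side0d.npy');v,u=np.mgrid[0:400,0:640]
for n,d,lo in(('0',d0,66),('now',d2,70)):
    W=(RB.inv().apply((world('side',u,v,d)-B0).reshape(-1,3))*1000)
    m=(d.ravel()>0)&(W[:,2]>lo)&(W[:,2]<88)&(abs(W[:,1])<26)&(abs(W[:,0])<70)
    P=W[m];print(n,m.sum(),np.percentile(P[:,0],[0,1,3,97,99,100]).round(1),np.percentile(P[:,1],[1,99]).round(1))
    for a in(-34,-25,25,34):
        q=P[abs(P[:,0]-a)<5];print(a,np.median(q[:,2]).round(1), np.percentile(q[:,1],[2,98]).round(1))
st()
E
```

```text
0 430 [-48.3 -46.5 -43.2  44.3  46.   46.9] [-18.5  25.8]
-34 68.9 [-15.1  24.1]
-25 69.6 [-17.7  25.8]
25 69.1 [-15.9  25.8]
34 69.5 [-15.7  25.4]
now 356 [-53.5 -52.7 -50.7  39.2  40.6  41.7] [-20.8  25.8]
-34 80.3 [-19.2  25.8]
-25 79.8 [-19.8  25.8]
25 76.2 [-18.2  25.2]
34 75.8 [-21.5  25.3]
t 22.05 box [-8.33  0.71 73.46] F [ 4.02 -1.08 -2.39] M [-0.07 -1.15 -0.02] w 0.537 tips 0.022
```

```bash
python3 -m jog '[[[0,0,0],[0,0,-1.5],0.4],[[0,0,0],[0,0,-1.5],0.4],[[0,0,0],[0,0,-1.5],0.4],[[0,0,0],[0,0,-1.5],0.4],[[0,0,0],[0,0,0],0.4],[[0,0,0],[0,0,0],0.4],[[0,0,0],[0,0,0],0.4],[[0,0,0],[0,0,0],0.4]]'; python3 - <<'E'
from h import *
st();tilt();to(-10,0,68.7)
E
```

```text
t: 22.85
tool_pos: [0.5191, 0.0016, 0.0801]
eef_rot: [3.141, 0.013, -2.884]
ft_force: [-0.0, 0.8, 0.8]
width: 0.533
t 22.85 box [-8.75  0.83 80.09] F [0.18 0.77 0.79] M [ 0.17 -0.18  0.03] w 0.533 tips 0.022
x -38 -30 33 top z 87.4
x -20 -10 7 top z 86.1
x 0 10 1 top z 85.6
x 20 30 40 top z 82.6
x 34 42 27 top z 82.4
shift [ 1.3 -0.8 11.6] turn [0.0003 0.0122 0.0016]
```

```bash
python3 -m jog '[[[0,0,0],[0,0,-15],0.4],[[0,0,0],[0,0,-20],0.4],[[0,0,0],[0,5,-15],0.4],[[0,-0.02,0],[0,18,0],0.4],[[0,-0.02,0],[0,25,0],0.4],[[0,-0.02,0],[0,25,0],0.4],[[0,-0.01,0],[0,20,0],0.4],[[0,0,0],[0,10,0],0.4]]'; python3 - <<'E'
from h import *
st();to(-8,-140,135)
E
```

```text
t: 23.7
tool_pos: [0.4871, 0.0994, 0.1308]
eef_rot: [-3.138, 0.07, -2.89]
ft_force: [0.8, -0.9, -1.3]
width: 0.536
t 23.7 box [-15.01 103.56 130.8 ] F [ 0.57 -1.07 -1.29] M [-0.01  0.21  0.02] w 0.536 tips 0.022
shift [  -8.2 -243.5   -2.9] turn [-0.0032  0.0703 -0.0038]
```

Sign slip: tool y is +box y here, so the cover is held over the bare table to the left of the box. That side is also free, so I'll use it. First I'll check levelness and the site.

```bash
python3 - <<'E'
from h import *
p,d=grab('side');x,y=200,130
cv2.imwrite('pics/side7.png',cv2.resize(p[y:y+170,x:x+220,::-1],None,fx=3.5,fy=3.5,interpolation=cv2.INTER_CUBIC))
v,u=np.mgrid[0:400,0:640];W=(RB.inv().apply((world('side',u,v,d)-B0).reshape(-1,3))*1000)
m=(d.ravel()>0)&(abs(W[:,1]-104)<18)&(W[:,2]>100)&(W[:,2]<150)&(abs(W[:,0]+10)<60)
P=W[m]
for a in range(-50,45,10):
    q=P[abs(P[:,0]-a)<5]
    if len(q):print(a,len(q),np.median(q[:,2]).round(1))
st();to(-12,122,135)
g=np.array([[-75,88,0],[45,88,0],[45,158,0],[-75,158,0]])/1000
print(proj('top',RB.apply(g)+B0).round())
d0=np.load('top0d.npy');Z=RB.inv().apply((world('top',u,v,d0)-B0).reshape(-1,3))*1000
k=(d0.ravel()>0)&(Z[:,0]>-85)&(Z[:,0]<55)&(Z[:,1]>70)&(Z[:,1]<185);print('max z at site',Z[k,2].max().round(1),np.percentile(Z[k,2],[1,50,99]).round(1))
E
```

```text
-50 65 135.7
-40 51 136.9
-30 39 136.3
0 12 135.9
10 50 135.7
20 46 135.7
30 41 135.2
40 16 101.8
t 23.75 box [-14.85 104.18 130.75] F [ 0.63  1.07 -1.52] M [0.21 0.16 0.03] w 0.535 tips 0.022
shift [-3.1 17.8 -4.1] turn [-0.0029  0.0702 -0.0035]
[[265. 249.]
 [251. 193.]
 [218. 202.]
 [231. 258.]]
max z at site 6.4 [-3.7  0.3  4.5]
```

View pics/side7.png

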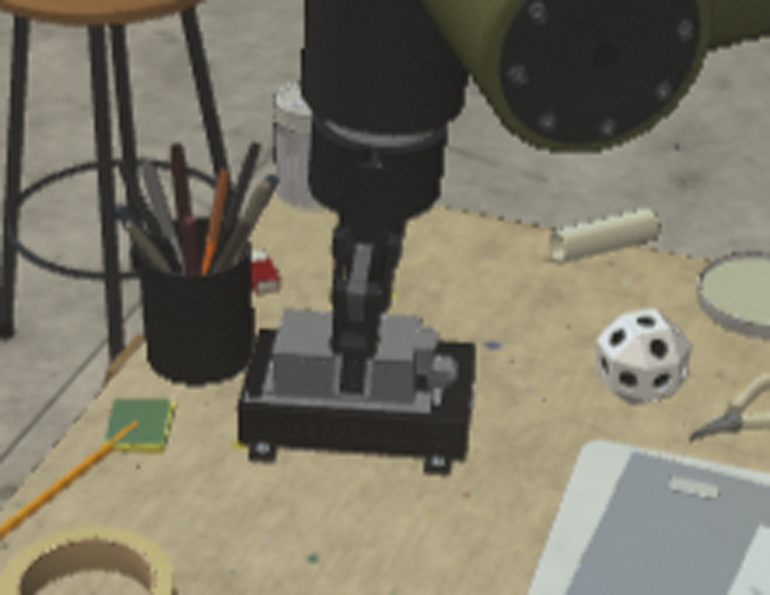

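Site is bare (heights are only noise) and the cover is near level, about 0.02 rad front-up. Going over and down.

```bash
python3 -m jog '[[[0,-0.015,0],[-1,9,0],0.4],[[0,0,0],[-1,8,5],0.4],[[0,0,0],[0,3,15],0.4],[[0,0,0],[0,0,20],0.4],[[0,0,0],[0,0,18],0.4],[[0,0,0],[0,0,10],0.4],[[0,0,0],[0,0,3],0.4],[[0,0,0],[0,0,0],0.4]]'; python3 - <<'E'
from h import *
st();to(-12,122,45)
p,d=grab('side');x,y=200,130
cv2.imwrite('pics/side8.png',cv2.resize(p[y:y+170,x:x+220,::-1],None,fx=3.5,fy=3.5,interpolation=cv2.INTER_CUBIC))
v,u=np.mgrid[0:400,0:640];W=(RB.inv().apply((world('side',u,v,d)-B0).reshape(-1,3))*1000)
m=(d.ravel()>0)&(abs(W[:,1]-122)<18)&(W[:,2]>50)&(W[:,2]<150)&(abs(W[:,0]+10)<60)
P=W[m]
for a in range(-60,45,10):
    q=P[abs(P[:,0]-a)<5]
    if len(q):print(a,len(q),np.median(q[:,2]).round(1))
E
```

```text
t: 24.55
tool_pos: [0.4898, 0.1213, 0.0562]
eef_rot: [-3.136, 0.083, -2.891]
ft_force: [0.3, 0.2, -1.4]
width: 0.531
t 24.55 box [ -6.86 124.05  56.24] F [ 0.37  0.07 -1.41] M [-0.02  0.28  0.01] w 0.531 tips 0.022
shift [ 6.  -2.  10.8] turn [-0.0054  0.0828 -0.0057]
-50 36 61.0
-40 51 61.8
-30 67 62.3
-20 33 61.7
0 3 141.6
10 21 63.2
20 50 61.6
30 52 61.5
40 39 61.2
```

View pics/side8.png

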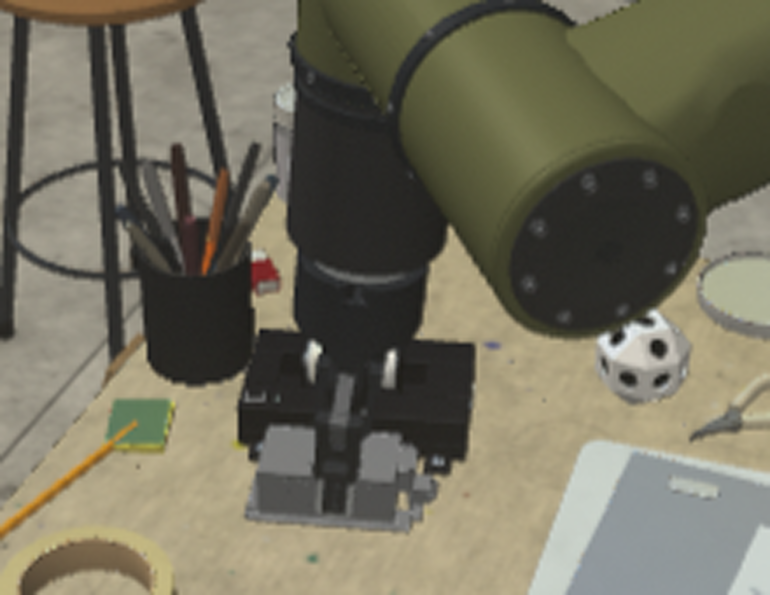

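```bash
python3 -m jog '[[[0,0,0],[0,0,5],0.4],[[0,0,0],[0,0,5],0.4],[[0,0,0],[0,0,2],0.4],[[0,0,0],[0,0,1],0.4],[[0,0,0],[0,0,0.5],0.4],[[0,0,0],[0,0,0],0.4],[[0,0,0],[0,0,0],0.4],[[0,0,0],[0,0,0],0.4]]'; python3 - <<'E'
from h import *
st()
E
```

```text
t: 25.4
tool_pos: [0.4925, 0.1223, 0.0449]
eef_rot: [-3.138, 0.088, -2.891]
ft_force: [1.0, -0.3, -0.8]
width: 0.531
t 25.4 box [ -3.96 124.35  44.92] F [ 0.85 -0.54 -0.77] M [-0.01  0.3   0.01] w 0.531 tips 0.022
```

```bash
python3 -m jog '[[[0,-0.0,0],[0,0,2],0.4],[[0,0,0],[0,0,1],0.4],[[0,0,0],[0,0,1],0.4],[[0,0,0],[0,0,0.7],0.4],[[0,0,0],[0,0,0.5],0.4],[[0,0,0],[0,0,0.3],0.4],[[0,0,0],[0,0,0],0.4],[[0,0,0],[0,0,0],0.4]]'; python3 - <<'E'
from h import *
st()
E
```

```text
t: 26.2
tool_pos: [0.4931, 0.1225, 0.0391]
eef_rot: [-3.138, 0.088, -2.891]
ft_force: [0.8, 0.9, -0.8]
width: 0.534
t 26.2 box [ -3.36 124.36  39.15] F [ 0.96  0.69 -0.85] M [ 0.02  0.26 -0.03] w 0.534 tips 0.022
```

```bash
python3 -m jog '[[[0,0,0],[0,0,0.7],0.4],[[0,0,0],[0,0,0.7],0.4],[[0,0,0],[0,0,0.7],0.4],[[0,0,0],[0,0,0.3],0.4],[[0,0,0],[0,0,0],0.4],[[0,0,0],[0,0,0],0.4],[[0,0,0],[0,0,0],0.4],[[0,0,0],[0,0,0],0.4]]'; python3 - <<'E'
from h import *
st()
p,d=grab('side')
v,u=np.mgrid[0:400,0:640];W=(RB.inv().apply((world('side',u,v,d)-B0).reshape(-1,3))*1000)
m=(d.ravel()>0)&(abs(W[:,1]-122)<18)&(W[:,2]>35)&(W[:,2]<55)&(abs(W[:,0]+10)<60)
P=W[m]
for a in (-40,-30,20,30): print(a,np.median(P[abs(P[:,0]-a)<5][:,2]).round(1))
E
```

```text
t: 27.0
tool_pos: [0.4942, 0.1227, 0.0389]
eef_rot: [-3.137, 0.091, -2.891]
ft_force: [-2.0, 0.1, 2.2]
width: 0.532
t 27.0 box [ -2.2  124.33  38.92] F [-1.92  0.63  2.2 ] M [0.12 0.89 0.03] w 0.532 tips 0.022
-40 44.2
-30 44.6
20 44.3
30 44.7
```

```bash
python3 -m jog '[[[0,0,0],[0,0,0],0.58],[[0,0,0],[0,0,0],0.65],[[0,0,0],[0,0,0],0.75],[[0,0,0],[0,0,0],0.75],[[0,0,0],[0,0,-8],0.75],[[0,0,0],[0,0,-20],0.75],[[0,0,0],[0,0,-40],0.75],[[0,0,0],[0,0,-45],0.75]]'; python3 -m jog '[[[0,0,0],[0,0,-40],0.75],[[0,0,0],[20,0,-40],0.75],[[0,0,0],[40,20,0],0.75],[[0,0,0],[40,20,0],0.75],[[0,0,0],[40,20,0],0.75],[[0,0,0],[30,10,0],0.75],[[0,0,0],[0,0,0],0.75],[[0,0,0],[0,0,0],0.75]]'; python3 - <<'E'
from h import *
st()
for c in('side','top'):
    p,d=grab(c)
    x,y,w,h=(210,150,220,160) if c=='side' else (150,120,300,200)
    cv2.imwrite(f'pics/{c}9.png',cv2.resize(p[y:y+h,x:x+w,::-1],None,fx=2.6 if c=='top' else 3.5,fy=2.6 if c=='top' else 3.5,interpolation=cv2.INTER_CUBIC))
    for q in('cover','cell','dropper_bottle','pvc_pipe','perf_cube','battery_box'):
        print(c,q,[(np.round(o['centre'],1),round(o['conf'],2)) for o in spotter.tip_of(c,q)[:1]])
E
```

```text
t: 27.85
tool_pos: [0.4806, 0.1187, 0.1473]
eef_rot: [-3.134, 0.077, -2.892]
ft_force: [0.7, 0.5, 0.6]
width: 0.749
t: 28.65
tool_pos: [0.2891, 0.1434, 0.229]
eef_rot: [3.135, 0.096, -2.894]
ft_force: [-0.2, 0.5, -1.0]
width: 0.746
t 28.65 box [-195.41  196.23  229.05] F [-0.07  0.51 -0.95] M [0.01 0.26 0.03] w 0.746 tips 0.022
side cover [(array([294.6, 270.1]), 0.78)]
side cell [(array([300.8, 230.6]), 0.81)]
side dropper_bottle []
side pvc_pipe [(array([372.2, 199.2]), 0.84)]
side perf_cube [(array([383.3, 241.5]), 0.66)]
side battery_box [(array([301.9, 247.4]), 0.57)]
top cover [(array([239.9, 215.2]), 0.85)]
top cell [(array([296.9, 197.2]), 0.98)]
top dropper_bottle [(array([426.5, 171.5]), 0.89)]
top pvc_pipe [(array([430.1, 252.8]), 0.61)]
top perf_cube [(array([342.2, 288.9]), 0.91)]
top battery_box [(array([298.7, 205.9]), 0.58)]
```

```bash
sleep 1; ls pics
```

```text
side0.png
side0z.png
side1.png
side2.png
side3.png
side4.png
side5.png
side6.png
side7.png
side8.png
side9.png
top0.png
top0z.png
top1.png
top9.png
```

View pics/side9.png

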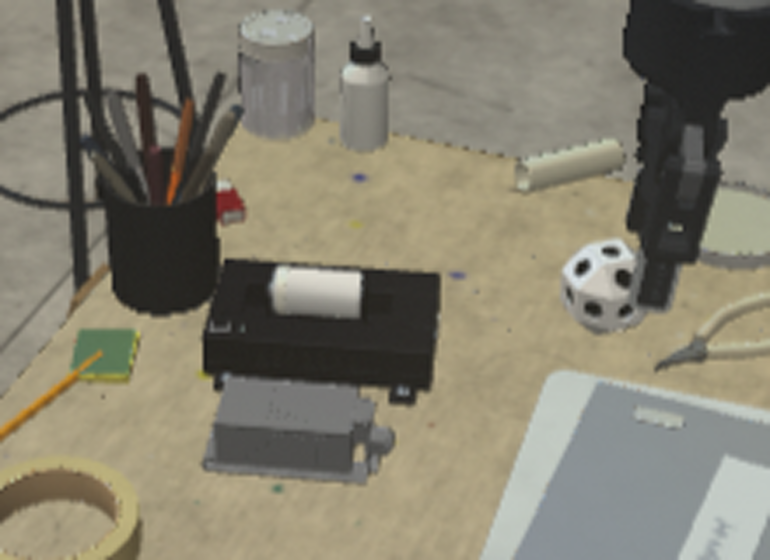

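View pics/top9.png

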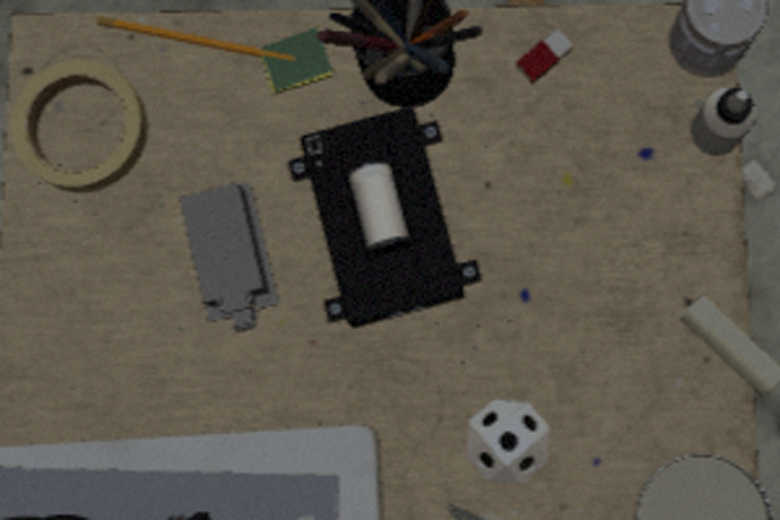

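```bash
python3 - <<'E'
from h import *
for c,u,v in(('top',296.9,197.2),('side',300.8,230.6)):
    print('cell',c,(RB.inv().apply(plane(c,u,v,.042)-B0)*1000).round(1))
for c,u,v in(('top',239.9,215.2),('side',294.6,270.1)):
    print('cover',c,(RB.inv().apply(plane(c,u,v,.027)-B0)*1000).round(1))
E
```

```text
cell top [ 2.2 -3.2 42. ]
cell side [ 1.6 -6.4 42. ]
cover top [1.000e-01 1.162e+02 2.700e+01]
cover side [-1.00e-01  1.21e+02  2.70e+01]
```

```bash
python3 - <<'E'
from h import *
p,d=grab('top');v,u=np.mgrid[0:400,0:640];W=(RB.inv().apply((world('top',u,v,d)-B0).reshape(-1,3))*1000)
m=(d.ravel()>0)&(W[:,2]>45)&(W[:,2]<75)&(abs(W[:,0])<50)&(abs(W[:,1])<40);P=W[m]
print('cell',np.percentile(P,[2,98],axis=0).round(1))
m=(d.ravel()>0)&(W[:,2]>38)&(W[:,2]<55)&(abs(W[:,0])<70)&(abs(W[:,1]-122)<40);P=W[m]
print('cover',np.percentile(P,[2,98],axis=0).round(1))
st();r.sign_off()
E
```

```text
cell [[-31.8 -14.8  46. ]
 [ 29.   14.8  59.9]]
cover [[-46.   99.2  41.1]
 [ 43.9 143.8  48.7]]
t 29.4 box [-195.1   195.66  228.19] F [ 0.23 -0.25 -0.52] M [-0.    0.24  0.03] w 0.752 tips 0.022
the job is handed in; nothing more can be done
```

The cover is off the battery box and lies right way up and flat on the bare table to the left of the box. I handed the job in at 29.4 s.

**Freeing the hook:** I pushed the tab inward with shut fingers. The highest push I measured was about 12.8 N; the hook frees at 8–10 N and the tab breaks at 15 N. With the push held, I raised the front end about 18 mm, then let the hook rest on the ledge.

**Taking the cover off:** I gripped the hump, drew the cover about 9 mm towards its tab end, lifted it, levelled it and set it down with about 2 N of contact.

**Last checks:**
- **Cover:** its top is level at about 44.5 mm (measured just before I released it; 45 mm expected).
- **Cell:** depth puts it in its cradle, centred to within about 3 mm, with its top about 58–60 mm up.
- **Bystanders:** bottle, pipe and cube look unmoved; their network positions differ from the first pictures by only a few pixels.
- **Robot:** it stands clear and touches nothing.

**What did not go to plan:**
- **Right at the end of the draw:** the cover rubbed briefly, about 5 N sideways and 4 N down. I did not find the cause; the force vanished when I lifted a few millimetres more.
- **Side of the box:** I meant to lay the cover on the right, but a sign slip took it to the left. I checked that side was bare before setting it down.
- **Cell reading:** the network put the cell 3–6 mm off centre in y. The depth pictures did not confirm that.

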